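Slide the cat's dish past the spring catch of its feeding station

ROBOT

A 7-joint arm with a two-finger parallel gripper is mounted at the origin on the work surface. World frame = base frame: x ahead of the robot, y to its left, z up, the work surface at z = 0. Lengths are in m, angles in rad, forces in N, time in s.
With the tool pointing down it reaches from about 0.425 to 0.925 m from the base axis. Payload 6.8 kg.
Tool frame: the origin (TCP) lies between the finger pads; the fingertips stand 11 mm ahead of it and the grasp point (between the pads) lies 8 mm behind it; z points along the fingers, y is the line along which they close (so a half turn about z gives the same grasp; the last joint's range is limited). The gripper opens to 85 mm and grips with 20 to 120 N. Pads are 22 mm wide; open, the fingers measure 114 mm over their backs; the gripper's body (76 mm by 85 mm) begins 54 mm behind the grasp point. The pads swing forward as they close: fully open they stand 13 mm farther back than shut.
Start: joints at [1.16, 0.477, 0.022, 1.555, -0.011, 1.109, -0.083], TCP at [0.201, -0.644, 0.242] pointing down, gripper open.
Joint ranges: [-2.96, 2.96], [-0.34, 2.1], [-1.41, 1.46], [0.24, 2.44], [-1.37, 4.51], [0.17, 1.92], [-2.96, 2.96]. Speed limits (rad/s): [2.39, 2.39, 3.14, 3.14, 3.14, 3.14, 3.14].

INTERFACE

Orientations are given as a rotation vector (axis times angle).
In Python, from bench import r gives the robot as it stands.
- The arm moves only by the tool send_rows, never from a script. Its argument "deltas" is a list of rows, each an object of numbers: "dx", "dy", "dz": the shift along the world's x, y, z in mm; "rx", "ry", "rz": the turn, a rotation vector about the world's x, y, z in degrees. A call has 1 to 5 rows; each row is the pose to reach, as a shift and turn from the pose commanded when the call began; what a row does not reach only later rows make up. A row lasts 1/12 s, in which the tool goes at most 41.7 mm and 7.16 degrees, less where a joint would pass 70% of its speed; a pose out of reach is approached as far as the arm can. A call with a gripper value outside its range is refused whole. "jaw" is the finger opening in mm, from 0 to 85.4, set as the call begins (left out, the last holds). The fingers move at their own pace and stop on an object; "newtons" is the grip in N (left out, the last holds). Time passes only in rows, so rows that repeat a pose let the fingers close. It gives the time, the measured TCP pose, the force, the opening and the grip force at its end, in the units of the state.
- r.get_obs(): the state, without advancing time (a new reading comes with each control period).
- r.grab_frame(name): name is "scene" or "top"; returns a dict with "frame" (420x560x3 uint8, blue, green, red), "z_map" (420x560 float32, m along the optical axis (not along the pixel's ray), 0 where there is no reading), "vertical_fov" (degrees; the focal length in pixels is half the picture's height over the tangent of half this angle, whatever the lens; pixels are square), "cx", "cy" (the principal point, pixels), "xyz" and "orientation" of the camera in the world. Camera axes: x right, y down, z forward; pixel columns grow to the right and rows downward; lengths in m; the calibration is good to about 2 mm. A picture is of the moment at which its call begins.
- r.hand_in(): hands the job in; it is judged then, once.
The state is a dict: "clock": time; "joints": joint angles; "qvel": joint speeds; "tau": joint torques, N m; "tcp_pos": TCP position; "orientation": TCP orientation; "contact_force": force on the tool from outside, world axes, zero at the start; "moment": the same for the moment, N m; "grip_width": finger opening in m; "gripper_force": force on a finger pad.
Only numpy, scipy, OpenCV 4.12 (cv2) and the standard library are available. Lean on these libraries where they do the work, as an engineer would, in place of code of your own. Each camera call takes 0.05 s, during which the arm holds its last target. There are 200 camera calls.

TASK

Lock the cat's blue dish into its feeding station on the kitchen island: press the orange spring plate down with your fingertips behind the dish and, keeping it held down, push the dish along the channel past the catch until it is fully home against the wooden end stop. Then let the plate go, so that the catch springs up behind the dish, and move clear. Only press and push, do not lift the dish, and leave the jar, the can and the mug where they stand.

Things in the scene. Friction and masses are not known exactly. Their poses are not given: they have to be found in the camera images.
- station: Fixed cat feeding station: open channel 300 mm long (x), 148 mm wide (y). Origin: centre of its underside, on the work surface; z up. The dish is pushed along its +x. Two grey runners (y = +-52 to +-64 mm, top at z = 22 mm) carry the dish; wooden side guides at y = +-64 to +-74 mm are 40 mm high. The orange catch plate lies between the runners. The -x end is open, the +x end has the stop.
- stop (a point): Middle of the top edge of the inner face of the wooden end stop, a cross bar at the station's +x end: station x = +144 mm, z = 41 mm. The dish is home when its front face touches this face.
- plate (a point): Centre of the flat top of the orange catch plate, 220 mm long (station x = -145 to +75 mm) and 100 mm wide, 4 mm thick; its top is at station z = 20 mm when up. Moves down with the plate. At the start the dish covers part of it and the bare part behind the dish (towards station -x) is at least 50 mm long.
- lugs (a point): Midway between the two red lugs, level with their tops. They stand on the plate at station x = +41 to +49 mm, y = +-34 to +-50 mm, and go down with it; tops at station z = 30 mm when up, 8 mm above the runners, blocking the dish. The 68 mm between them is free, so fingers pressing on the plate's centre line can follow the dish past them.
- catch (a joint): How far the orange plate and its red lugs are pressed down, in m: 0 up, 0.014 fully down (plate top then 6 mm above the work surface). It moves straight down wherever pressed; the spring takes about 3.5 N to start and 6 N at the bottom and lifts it when let go. The lugs are below the runners, and the dish can pass, beyond 0.008; about 0.011 is a good depth to hold.
- dish: Loose blue ceramic cat dish, open on top, 90 mm long (x, along the channel), 124 mm wide, 30 mm high, walls 6 mm, about 0.6 kg. Origin: centre of its underside; its axes match the station's. It stands on the runners, rim 52 mm above the work surface, 2 mm play each side, first 5 to 45 mm short of the lugs. Fully home: origin at station x = +99 mm, rear face 5 mm beyond the lugs.
- treat_jar: Loose jar with a red cap, 64 mm across, 85 mm high; origin at the centre of its underside. Bystander beside the station.
- food_can: Loose tin can with a green label, 74 mm across, 60 mm high; origin at the centre of its underside. Bystander beside the station.
- mug: Loose white mug with a handle, 76 mm across, 85 mm high; origin at the centre of its underside. Bystander beside the station.
Not all that is in view belongs to the job. What is meant by the dish is not green, red or yellow, and is the smaller of those in its own colour.

How it is judged:
By the outcome, as a careful person would: the job done as asked, in the order asked, and still so for the second after the job is handed in, with the robot touching nothing.
It also fails if it takes over 38 s, if anything falls off the work surface, if the arm or the gripper's body presses on something with over 40 N, if the wrist force passes 120 N, or if a joint passes its speed limit or range.

## Working session

There is one attempt and no reset: what is moved stays moved. The work goes in short steps, Python scripts to look and compute and a tool call to move; the robot and the scene stay as the last step left them, time stands still between calls to the robot, and variables do not carry over. Pictures are saved under pics/ and viewed, at most 10 in all, crops included, and the job is handed in when it is done.

Besides the shell and the picture viewer there is one more tool, called after "Emit:" by a JSON object that holds its "api" and its "payload". send_rows: Moves the arm, as the interface text tells. Its arguments: {"type":"object","properties":{"deltas":{"type":"array","items":{"type":"object","properties":{"dx":{"type":"number"},"dy":{"type":"number"},"dz":{"type":"number"},"rx":{"type":"number"},"ry":{"type":"number"},"rz":{"type":"number"}}}},"jaw":{"type":"number"},"newtons":{"type":"number"}},"required":["deltas"]}

```bash
mkdir -p pics; cat > h.py <<'E'
import numpy as np, cv2
from scipy.spatial.transform import Rotation as R
from bench import r
def shot(n,tag):
    f=r.grab_frame(n); cv2.imwrite(f'pics/{tag}.png',f['frame']); np.save(f'pics/{tag}.npy',f,allow_pickle=True); return f
def world(f,u,v,z=None,k=1):
    fl=f['frame'].shape[0]/2/np.tan(np.radians(f['vertical_fov'])/2)
    d=np.array([(u-f['cx'])/fl,(v-f['cy'])/fl,1.])
    o=np.array(f['orientation']); M=R.from_rotvec(o).as_matrix() if o.size==3 else (o if o.shape==(3,3) else R.from_quat(o).as_matrix())
    w=M@d; p=np.array(f['xyz'])
    if z is not None: return p+w*(z-p[2])/w[2]
    m=f['z_map'][int(v)-k:int(v)+k+1,int(u)-k:int(u)+k+1]; return p+w*np.median(m[m>0])
E
python3 - <<'E'
from h import *
for n in('top','scene'):
    f=shot(n,n+'0'); print(n,f['xyz'],f['orientation'],f['vertical_fov'],f['cx'],f['cy'])
o=r.get_obs(); print(o['clock'],o['tcp_pos'],o['orientation'],o['grip_width'],o['contact_force'])
E
```

```text
top [ 0.49050506 -0.05727108  0.79903125] [-2.18196874  2.14483293 -0.11412388] 56.59014272742474 279.12689010121744 203.9688710284094
scene [ 1.18781736 -0.30680913  0.74256344] [-2.04290228 -1.36242135  0.57015687] 55.778600252120775 269.24144237824765 207.29770472177867
0.1 [ 0.20114851 -0.64381243  0.24145859] [-3.10413353e+00 -4.73655486e-01  5.24012395e-04] 0.08569418898647939 [ 0.09265256 -0.07470082  0.29100575]
```

View pics/top0.png

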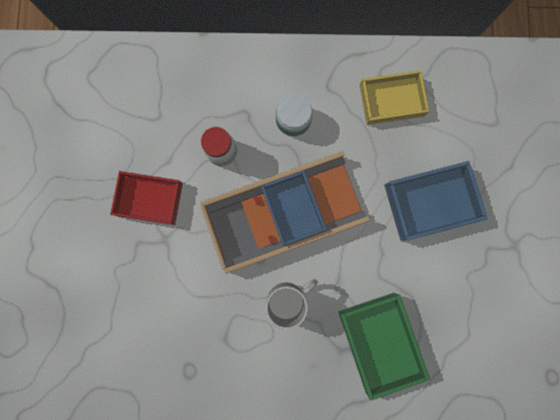

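View pics/scene0.png

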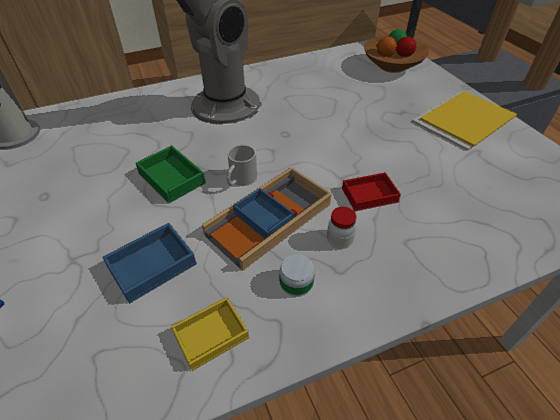

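Candidates for the dish are the blue one in the channel at top (295,208) and the larger blue tray at (436,201). The one in the channel is smaller and stands behind the red lugs, so it fits. The stop is at the left end (213,238), and the bare plate is on the right at (337,192). The jar is at (218,145), the can at (294,115) and the mug at (288,305). I'll confirm in an enlarged crop.

```bash
python3 - <<'E'
from h import *
f=np.load('pics/top0.npy',allow_pickle=True).item()
c=f['frame'][140:280,190:390]; cv2.imwrite('pics/crop0.png',cv2.resize(c,None,fx=4,fy=4,interpolation=cv2.INTER_CUBIC))
for n,u,v in(('blue',295,208),('plate',337,192),('big',436,201),('mug',287,303),('jar',217,142),('can',294,111)):print(n,world(f,u,v).round(4))
E
```

```text
blue [ 0.5675 -0.0853  0.0282]
plate [ 0.602  -0.1696  0.021 ]
big [ 0.5887 -0.3731  0.0084]
mug [ 0.3795 -0.0726  0.0059]
jar [0.6834 0.0644 0.086 ]
can [ 0.7547 -0.0797  0.0606]
```

View pics/crop0.png

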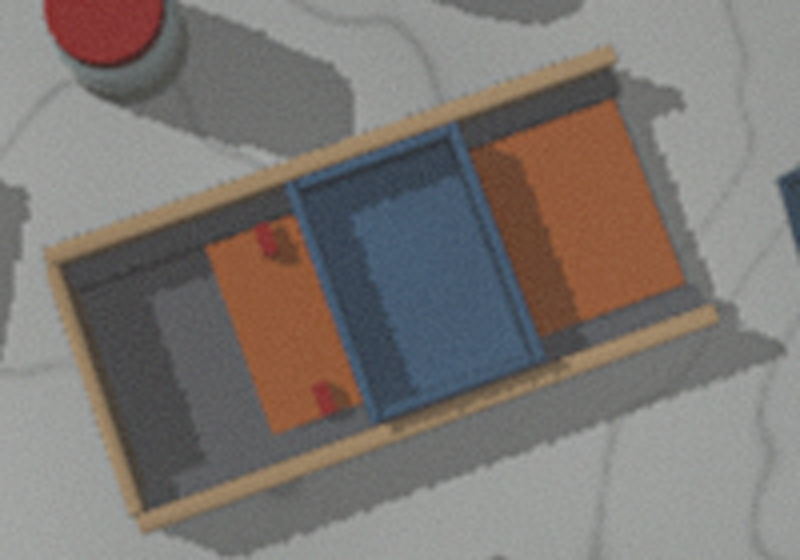

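The crop shows the small blue dish in the channel, with its rim corners at crop (288,183), (375,420), (457,125) and (543,357). The red lugs are ahead of it at (266,240) and (323,397), the stop is at the left, and the bare orange plate is to the right, x 500–680.

```bash
python3 - <<'E'
from h import *
f=np.load('pics/top0.npy',allow_pickle=True).item()
W=lambda a,b,z:world(f,190+a/4-.375,140+b/4-.375,z)[:2]
su,sl,ou,ol=W(45,250,.04),W(140,530,.04),W(613,47,.04),W(718,318,.04)
d=(su+sl-ou-ol); d/=np.linalg.norm(d); e=np.array([-d[1],d[0]])
print('len',np.linalg.norm(su-ou),np.linalg.norm(sl-ol),'wid',np.linalg.norm(su-sl),np.linalg.norm(ou-ol))
a1=(su-ou);a2=sl-ol;print('yaw',np.degrees(np.arctan2(d[1],d[0])),[np.degrees(np.arctan2(a[1],a[0])) for a in(a1,a2)])
c=(su+sl+ou+ol)/4; print('centre',c,'d',d)
S=lambda p:np.round([(p-c)@d*1000,(p-c)@e*1000],1)
print('stop inner',S(W(65,262,.041)),S(W(147,512,.041)))
print('dish',[S(W(*p,.052)) for p in((288,183),(375,420),(457,125),(543,357))])
print('plate end',S(W(613,98,.02)),S(W(685,283,.02)),'lugs',S(W(266,230,.03)),S(W(322,388,.03)))
for x in(-145,-100,-50,0,50,144):print(x,c+d*x/1000)
o=r.get_obs();M=R.from_rotvec(o['orientation']).as_matrix();print(M.round(3)); print('tool x/y yaw',np.degrees(np.arctan2(M[1,:2],M[0,:2])))
E
```

```text
len 0.2977180357163718 0.2980075389156129 wid 0.14385515868484958 0.14331554417117306
yaw 110.94653821584266 [np.float64(110.89468308773009), np.float64(110.99834296862036)]
centre [ 0.56067479 -0.06486934] d [-0.35749668  0.93391441]
stop inner [141.2 -62.8] [143.1  65. ]
dish [array([ 25.7, -60.5]), array([25.2, 61.1]), array([-61.1, -59.3]), array([-60.6,  60.4])]
plate end [-144.3  -50.5] [-144.5   49.9] lugs [ 43.7 -45.7] [44.1 37.5]
-145 [ 0.61251181 -0.20028693]
-100 [ 0.59642446 -0.15826078]
-50 [ 0.57854963 -0.11156506]
0 [ 0.56067479 -0.06486934]
50 [ 0.54279996 -0.01817362]
144 [0.50919527 0.06961433]
[[ 0.954  0.298 -0.001]
 [ 0.298 -0.954  0.001]
 [-0.    -0.002 -1.   ]]
tool x/y yaw [ 17.35153277 -72.64847611]
```

Emit:
{"api": "send_rows", "payload": {"deltas": [{"dx":26,"dy":32,"rz":6.24},{"dx":52,"dy":64,"rz":12.48},{"dx":78,"dy":96,"rz":18.72},{"dx":104,"dy":128,"rz":24.96},{"dx":130,"dy":160,"rz":31.2}], "jaw": 0, "newtons": 40}}

```text
$.deltas[0]: bad value
```

Emit:
{"api": "send_rows", "payload": {"deltas": [{"dx":26,"dy":32,"rz":6.24},{"dx":52,"dy":64,"rz":12.48},{"dx":78,"dy":96,"rz":18.72},{"dx":104,"dy":128,"rz":24.96},{"dx":130,"dy":160,"rz":31.2}]}}

```text
$.deltas[0]: bad value
```

Emit:
{"api": "send_rows", "payload": {"deltas": [{"dx":26,"dy":32,"rz":6.24},{"dx":52,"dy":64,"rz":12.48},{"dx":78,"dy":96,"rz":18.72},{"dx":104,"dy":128,"rz":24.96},{"dx":130,"dy":160,"rz":31.2}]}}

```text
$.deltas[0]: bad value
```

Emit:
{"api": "send_rows", "payload": {"deltas": [{"dx":26,"dy":32,"dz":0,"rx":0,"ry":0,"rz":6.2},{"dx":52,"dy":64,"dz":0,"rx":0,"ry":0,"rz":12.4},{"dx":78,"dy":96,"dz":0,"rx":0,"ry":0,"rz":18.6},{"dx":104,"dy":128,"dz":0,"rx":0,"ry":0,"rz":24.8},{"dx":130,"dy":160,"dz":0,"rx":0,"ry":0,"rz":31}], "jaw": 0, "newtons": 40}}

```text
clock: 0.52
tcp_pos: [0.332, -0.4824, 0.242]
orientation: [-2.862, -1.294, 0.0]
contact_force: [1.0, -0.7, -0.1]
grip_width: 0.0254
gripper_force: 0.0
```

Emit:
{"api": "send_rows", "payload": {"deltas": [{"dx":26,"dy":32,"dz":0,"rx":0,"ry":0,"rz":6.2},{"dx":52,"dy":64,"dz":0,"rx":0,"ry":0,"rz":12.4},{"dx":78,"dy":96,"dz":0,"rx":0,"ry":0,"rz":18.6},{"dx":104,"dy":128,"dz":0,"rx":0,"ry":0,"rz":24.8},{"dx":130,"dy":160,"dz":0,"rx":0,"ry":0,"rz":31}]}}

```text
clock: 0.93
tcp_pos: [0.4619, -0.3225, 0.2422]
orientation: [-2.413, -2.012, 0.0]
contact_force: [-0.3, -0.4, -1.3]
grip_width: 0.0
gripper_force: 0.0
```

Emit:
{"api": "send_rows", "payload": {"deltas": [{"dx":26,"dy":32,"dz":-10,"rx":0,"ry":0,"rz":6.3},{"dx":52,"dy":64,"dz":-30,"rx":0,"ry":0,"rz":12.6},{"dx":78,"dy":96,"dz":-55,"rx":0,"ry":0,"rz":18.9},{"dx":104,"dy":128,"dz":-80,"rx":0,"ry":0,"rz":25.2},{"dx":130,"dy":160,"dz":-100,"rx":0,"ry":0,"rz":31.5}]}}

```text
clock: 1.35
tcp_pos: [0.5791, -0.1784, 0.151]
orientation: [-1.776, -2.59, 0.001]
contact_force: [0.6, -0.5, -1.0]
grip_width: 0.0002
gripper_force: 0.0
```

Emit:
{"api": "send_rows", "payload": {"deltas": [{"dx":0,"dy":0,"dz":0,"rx":0,"ry":0,"rz":0},{"dx":0,"dy":0,"dz":0,"rx":0,"ry":0,"rz":0}]}}

```text
clock: 1.52
tcp_pos: [0.579, -0.1763, 0.1507]
orientation: [-1.775, -2.588, -0.001]
contact_force: [-1.1, -0.5, 0.5]
grip_width: 0.0003
gripper_force: 0.0
```

```bash
cat >> h.py <<'E'
C=np.array([0.56067479,-0.06486934]); D=np.array([-0.35749668,0.93391441]); E_=np.array([-D[1],D[0]])
def st(o):
    p=np.array(o['tcp_pos']);q=p[:2]-C; M=R.from_rotvec(o['orientation']).as_matrix()
    F=np.array(o['contact_force'])
    print('t',round(o['clock'],2),'station mm',np.round([q@D*1e3,q@E_*1e3,p[2]*1e3],1),'xyaw',np.degrees(np.arctan2(M[1,0],M[0,0])).round(2),'tilt',M[:2,2].round(4),'F',np.round([F[:2]@D,F[:2]@E_,F[2]],1),'w',o['grip_width'])
E
python3 - <<'E'
from h import *
o=r.get_obs();st(o);print(o['tcp_pos'])
f=shot('top','top1');cv2.imwrite('pics/crop1.png',cv2.resize(f['frame'][100:300,180:420],None,fx=3,fy=3,interpolation=cv2.INTER_CUBIC))
E
```

```text
t 1.52 station mm [-110.7   22.7  150.7] xyaw 111.11 tilt [-0.0027  0.0026] F [-0.   1.2  0.5] w 0.0003006393060825244
[ 0.5790292  -0.17633685  0.15065195]
```

View pics/crop1.png

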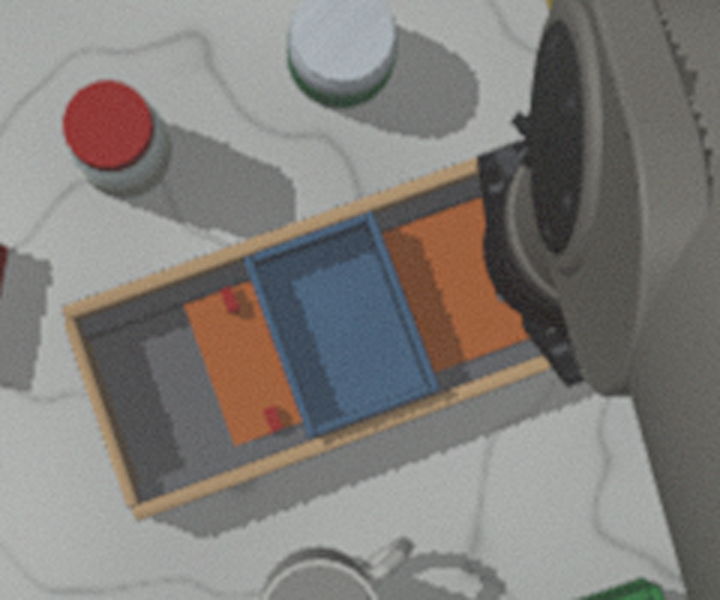

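The picture shows the dish and channel unmoved, with the gripper over the bare plate's rear at crop (530,250). It sits about 23 mm off the centre line. I'll correct that and go down.

Emit:
{"api": "send_rows", "payload": {"deltas": [{"dx":17,"dy":20,"dz":0,"rx":0,"ry":0,"rz":0},{"dx":17,"dy":20,"dz":-30,"rx":0,"ry":0,"rz":0},{"dx":17,"dy":20,"dz":-60,"rx":0,"ry":0,"rz":0},{"dx":17,"dy":20,"dz":-90,"rx":0,"ry":0,"rz":0},{"dx":17,"dy":20,"dz":-110,"rx":0,"ry":0,"rz":0}]}}

```text
clock: 1.98
tcp_pos: [0.5942, -0.1619, 0.0407]
orientation: [-1.787, -2.583, 0.004]
contact_force: [-0.6, -0.9, -0.3]
grip_width: 0.0003
gripper_force: 0.0
```

Emit:
{"api": "send_rows", "payload": {"deltas": [{"dx":0,"dy":0,"dz":0,"rx":0,"ry":0,"rz":0},{"dx":0,"dy":0,"dz":0,"rx":0,"ry":0,"rz":0}]}}

```text
clock: 2.15
tcp_pos: [0.595, -0.1612, 0.0424]
orientation: [-1.786, -2.584, 0.002]
contact_force: [0.2, -0.1, 0.1]
grip_width: 0.0
gripper_force: 0.0
```

```bash
python3 -c "
from h import *
st(r.get_obs())
f=shot('scene','scene1');cv2.imwrite('pics/crop2.png',cv2.resize(f['frame'][130:290,180:360],None,fx=3.7,fy=3.7,interpolation=cv2.INTER_CUBIC))"
```

```text
t 2.15 station mm [-102.2    2.4   42.4] xyaw 110.7 tilt [-0.0016 -0.0007] F [-0.2 -0.2  0.1] w 3.612153080191962e-06
```

View pics/crop2.png

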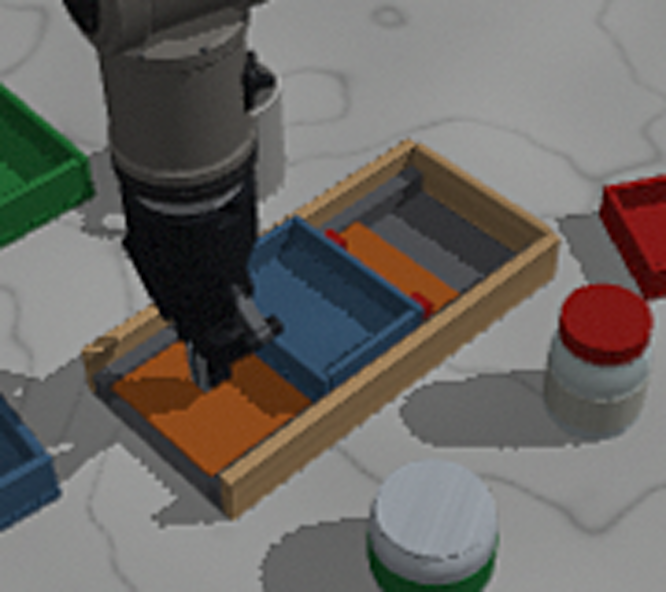

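The crop shows the closed fingers over the bare plate at (208,385), behind the dish and clear of the guides. Next I press down in small steps.

Emit:
{"api": "send_rows", "payload": {"deltas": [{"dx":2,"dy":1,"dz":-4,"rx":0,"ry":0,"rz":0},{"dx":2,"dy":1,"dz":-8,"rx":0,"ry":0,"rz":0},{"dx":2,"dy":1,"dz":-8,"rx":0,"ry":0,"rz":0}]}}

```text
clock: 2.45
tcp_pos: [0.5984, -0.1588, 0.035]
orientation: [1.782, 2.585, 0.001]
contact_force: [-0.0, 0.1, 0.3]
grip_width: -0.0002
gripper_force: 0.0
```

Emit:
{"api": "send_rows", "payload": {"deltas": [{"dx":0,"dy":0,"dz":-4,"rx":0,"ry":0,"rz":0},{"dx":0,"dy":0,"dz":-4,"rx":0,"ry":0,"rz":0}]}}

```text
clock: 2.62
tcp_pos: [0.5986, -0.1586, 0.0307]
orientation: [1.782, 2.586, 0.001]
contact_force: [1.1, -0.4, 3.0]
grip_width: -0.0002
gripper_force: 1.7
```

Emit:
{"api": "send_rows", "payload": {"deltas": [{"dx":0,"dy":0,"dz":-4,"rx":0,"ry":0,"rz":0},{"dx":0,"dy":0,"dz":-4,"rx":0,"ry":0,"rz":0}]}}

```text
clock: 2.78
tcp_pos: [0.5986, -0.1586, 0.0265]
orientation: [1.782, 2.586, 0.001]
contact_force: [1.0, 1.0, 4.6]
grip_width: -0.0003
gripper_force: 2.2
```

Emit:
{"api": "send_rows", "payload": {"deltas": [{"dx":0,"dy":0,"dz":-3,"rx":0,"ry":0,"rz":0},{"dx":0,"dy":0,"dz":-3,"rx":0,"ry":0,"rz":0}]}}

```text
clock: 2.95
tcp_pos: [0.5985, -0.1587, 0.0236]
orientation: [1.782, 2.586, 0.001]
contact_force: [0.2, -1.6, 4.9]
grip_width: 0.0003
gripper_force: 2.5
```

Emit:
{"api": "send_rows", "payload": {"deltas": [{"dx":0,"dy":0,"dz":-3.5,"rx":0,"ry":0,"rz":0},{"dx":0,"dy":0,"dz":-3.5,"rx":0,"ry":0,"rz":0}]}}

```text
clock: 3.12
tcp_pos: [0.5985, -0.1587, 0.0201]
orientation: [1.782, 2.586, 0.001]
contact_force: [0.9, -0.7, 5.7]
grip_width: -0.0002
gripper_force: 2.8
```

```bash
python3 -c "
from h import *
st(r.get_obs())
f=shot('scene','scene2');cv2.imwrite('pics/crop3.png',cv2.resize(f['frame'][150:270,190:340],None,fx=5,fy=5,interpolation=cv2.INTER_CUBIC))"
```

```text
t 3.12 station mm [-101.1   -1.8   20.1] xyaw 110.84 tilt [ 0.0012 -0.0002] F [-1.  -0.6  5.7] w -0.00022144001666626957
```

View pics/crop3.png

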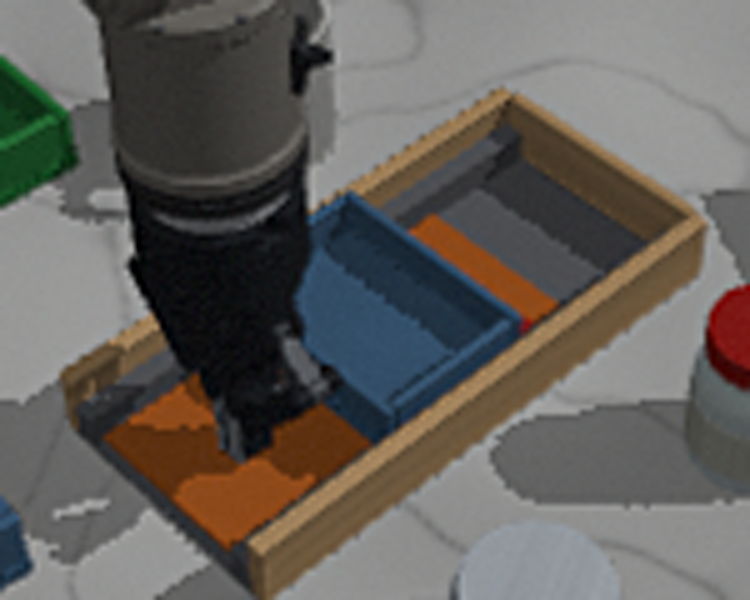

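The plate is down about 11 mm at 5.7 N, matching the spring, and the lugs at (525,325) have sunk below the runners. Now I push along the channel at the same height.

Emit:
{"api": "send_rows", "payload": {"deltas": [{"dx":-2.4,"dy":5.5,"dz":0,"rx":0,"ry":0,"rz":0},{"dx":-4.9,"dy":11,"dz":0,"rx":0,"ry":0,"rz":0},{"dx":-7.3,"dy":16.5,"dz":0,"rx":0,"ry":0,"rz":0},{"dx":-9.8,"dy":22,"dz":0,"rx":0,"ry":0,"rz":0},{"dx":-12.2,"dy":27.5,"dz":0,"rx":0,"ry":0,"rz":0}]}}

```text
clock: 3.58
tcp_pos: [0.5869, -0.1332, 0.0209]
orientation: [1.783, 2.582, -0.001]
contact_force: [2.7, -7.0, 5.4]
grip_width: 0.0
gripper_force: 2.7
```

Emit:
{"api": "send_rows", "payload": {"deltas": [{"dx":-2.1,"dy":5.6,"dz":0,"rx":0,"ry":0,"rz":0},{"dx":-4.3,"dy":11.2,"dz":0,"rx":0,"ry":0,"rz":0},{"dx":-6.4,"dy":16.8,"dz":0,"rx":0,"ry":0,"rz":0},{"dx":-8.6,"dy":22.4,"dz":0,"rx":0,"ry":0,"rz":0},{"dx":-10.7,"dy":28,"dz":0,"rx":0,"ry":0,"rz":0}]}}

```text
clock: 4.0
tcp_pos: [0.5764, -0.1062, 0.0209]
orientation: [1.784, 2.581, -0.002]
contact_force: [3.7, -7.5, 6.0]
grip_width: 0.0
gripper_force: 2.7
```

```bash
python3 -c "
from h import *
st(r.get_obs())"
```

```text
t 4.0 station mm [-44.2   0.1  20.9] xyaw 110.7 tilt [ 0.0029 -0.0035] F [-8.4 -0.7  6. ] w 5.863723560567265e-06
```

Emit:
{"api": "send_rows", "payload": {"deltas": [{"dx":-2.1,"dy":5.6,"dz":0,"rx":0,"ry":0,"rz":0},{"dx":-4.3,"dy":11.2,"dz":0,"rx":0,"ry":0,"rz":0},{"dx":-6.4,"dy":16.8,"dz":0,"rx":0,"ry":0,"rz":0},{"dx":-8.6,"dy":22.4,"dz":0,"rx":0,"ry":0,"rz":0},{"dx":-10.7,"dy":28,"dz":0,"rx":0,"ry":0,"rz":0}]}}

```text
clock: 4.42
tcp_pos: [0.5657, -0.0781, 0.0209]
orientation: [1.784, 2.581, -0.002]
contact_force: [3.1, -7.6, 5.6]
grip_width: 0.0004
gripper_force: 2.7
```

Emit:
{"api": "send_rows", "payload": {"deltas": [{"dx":-2.1,"dy":5.6,"dz":0,"rx":0,"ry":0,"rz":0},{"dx":-4.3,"dy":11.2,"dz":0,"rx":0,"ry":0,"rz":0},{"dx":-6.4,"dy":16.8,"dz":0,"rx":0,"ry":0,"rz":0},{"dx":-8.6,"dy":22.4,"dz":0,"rx":0,"ry":0,"rz":0},{"dx":-10.7,"dy":28,"dz":0,"rx":0,"ry":0,"rz":0}]}}

```text
clock: 4.83
tcp_pos: [0.5551, -0.05, 0.0208]
orientation: [1.784, 2.581, -0.002]
contact_force: [2.4, -7.1, 5.7]
grip_width: 0.0001
gripper_force: 2.7
```

```bash
python3 -c "
from h import *
st(r.get_obs())
f=shot('top','top3');cv2.imwrite('pics/crop4.png',cv2.resize(f['frame'][140:280,190:390],None,fx=4,fy=4,interpolation=cv2.INTER_CUBIC))"
```

```text
t 4.83 station mm [15.9 -0.1 20.8] xyaw 110.7 tilt [ 0.0026 -0.0034] F [-7.5  0.3  5.7] w 0.00010152352936612634
```

View pics/crop4.png

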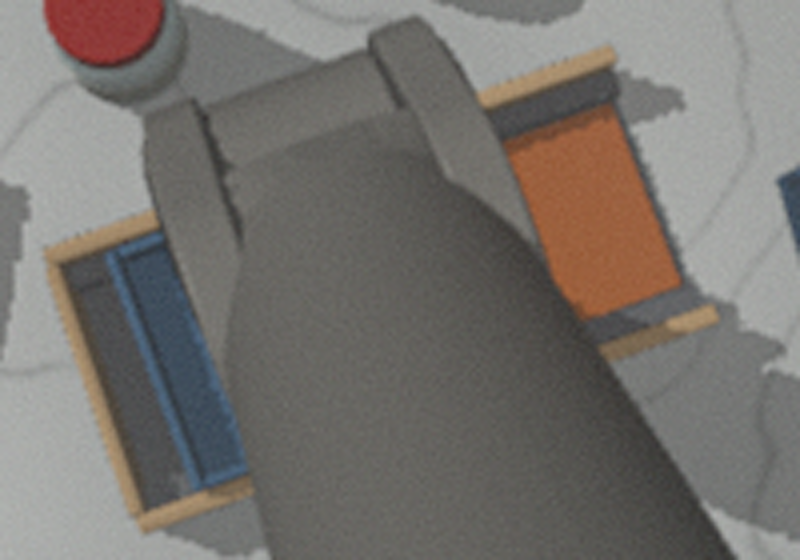

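The dish is past the catch. Its front edge is at crop (107,253)–(197,487), roughly 25 mm short of the stop. I'll push on and creep the last bit until the force rises.

Emit:
{"api": "send_rows", "payload": {"deltas": [{"dx":-1.8,"dy":4.7,"dz":0,"rx":0,"ry":0,"rz":0},{"dx":-3.6,"dy":9.3,"dz":0,"rx":0,"ry":0,"rz":0},{"dx":-5.4,"dy":14,"dz":0,"rx":0,"ry":0,"rz":0},{"dx":-6.8,"dy":17.7,"dz":0,"rx":0,"ry":0,"rz":0},{"dx":-7.9,"dy":20.5,"dz":0,"rx":0,"ry":0,"rz":0}]}}

```text
clock: 5.3
tcp_pos: [0.5471, -0.0293, 0.0208]
orientation: [1.784, 2.582, -0.002]
contact_force: [3.7, -7.8, 6.5]
grip_width: -0.0001
gripper_force: 2.7
```

Emit:
{"api": "send_rows", "payload": {"deltas": [{"dx":-0.5,"dy":1.4,"dz":0,"rx":0,"ry":0,"rz":0},{"dx":-1.1,"dy":2.8,"dz":0,"rx":0,"ry":0,"rz":0}]}}

```text
clock: 5.47
tcp_pos: [0.5463, -0.0278, 0.0208]
orientation: [1.784, 2.58, -0.004]
contact_force: [4.4, -13.2, 5.3]
grip_width: -0.0002
gripper_force: 2.7
```

Emit:
{"api": "send_rows", "payload": {"deltas": [{"dx":-0.4,"dy":0.9,"dz":0,"rx":0,"ry":0,"rz":0},{"dx":-0.7,"dy":1.9,"dz":0,"rx":0,"ry":0,"rz":0}]}}

```text
clock: 5.63
tcp_pos: [0.5458, -0.027, 0.021]
orientation: [1.785, 2.579, -0.005]
contact_force: [3.6, -14.8, 8.4]
grip_width: -0.0004
gripper_force: 2.7
```

```bash
python3 -c "
from h import *
st(r.get_obs())"
```

```text
t 5.63 station mm [40.6  0.3 21. ] xyaw 110.63 tilt [ 0.0029 -0.0057] F [-15.2   1.9   8.4] w -0.00038692174291430297
```

Emit:
{"api": "send_rows", "payload": {"deltas": [{"dx":-0.4,"dy":0.9,"dz":0,"rx":0,"ry":0,"rz":0},{"dx":-0.7,"dy":1.9,"dz":0,"rx":0,"ry":0,"rz":0},{"dx":-0.7,"dy":1.9,"dz":0,"rx":0,"ry":0,"rz":0}]}}

```text
clock: 5.88
tcp_pos: [0.5456, -0.0265, 0.0212]
orientation: [1.786, 2.576, -0.006]
contact_force: [5.3, -15.2, 8.9]
grip_width: 0.0004
gripper_force: 2.7
```

```bash
python3 -c "
from h import *
st(r.get_obs())
f=shot('scene','scene4');cv2.imwrite('pics/crop5.png',cv2.resize(f['frame'][150:270,190:340],None,fx=5,fy=5,interpolation=cv2.INTER_CUBIC))"
```

```text
t 5.88 station mm [41.2  0.3 21.2] xyaw 110.54 tilt [ 0.0036 -0.0069] F [-16.1   0.5   8.9] w 0.0004362681524148118
```

View pics/crop5.png

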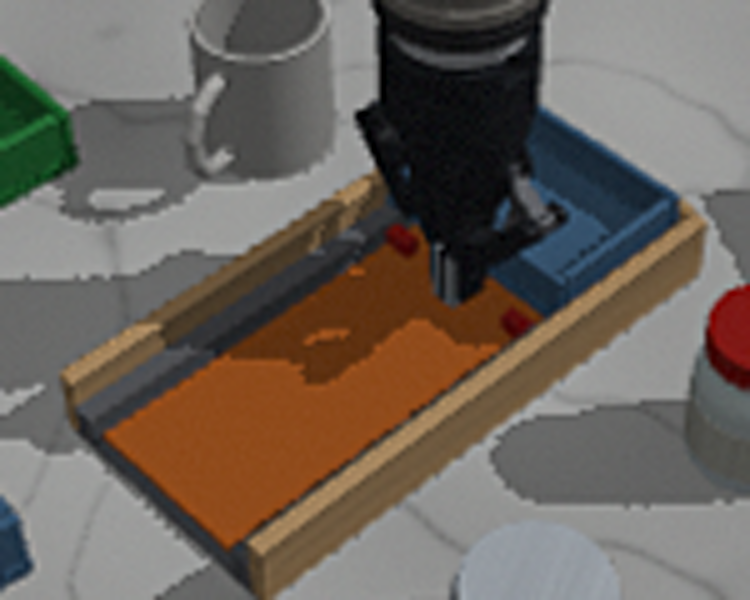

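The crop shows the dish against the end stop at (680,205), with both lugs at (402,238) and (515,320) behind its rear face. One firmer nudge will confirm it stalls.

Emit:
{"api": "send_rows", "payload": {"deltas": [{"dx":-0.7,"dy":1.9,"dz":0,"rx":0,"ry":0,"rz":0},{"dx":-1.4,"dy":3.7,"dz":0,"rx":0,"ry":0,"rz":0},{"dx":-1.4,"dy":3.7,"dz":0,"rx":0,"ry":0,"rz":0}]}}

```text
clock: 6.18
tcp_pos: [0.5455, -0.0264, 0.0214]
orientation: [1.788, 2.571, -0.009]
contact_force: [8.9, -24.1, 6.9]
grip_width: -0.0002
gripper_force: 2.7
```

```bash
python3 -c "
from h import *
st(r.get_obs())"
```

```text
t 6.18 station mm [41.3  0.4 21.4] xyaw 110.37 tilt [ 0.0054 -0.0105] F [-25.7   0.3   6.9] w -0.00024115111929902424
```

It stalls at 25 N, so the dish is home. I'll back off slightly with the plate still held, then lift straight up.

Emit:
{"api": "send_rows", "payload": {"deltas": [{"dx":1.8,"dy":-4.7,"dz":0,"rx":0,"ry":0,"rz":0},{"dx":3.6,"dy":-9.3,"dz":0,"rx":0,"ry":0,"rz":0},{"dx":3.6,"dy":-9.3,"dz":0,"rx":0,"ry":0,"rz":0}]}}

```text
clock: 6.43
tcp_pos: [0.546, -0.027, 0.0206]
orientation: [1.784, 2.584, -0.001]
contact_force: [0.6, -3.5, 4.9]
grip_width: -0.0001
gripper_force: 2.8
```

Emit:
{"api": "send_rows", "payload": {"deltas": [{"dx":3.6,"dy":-9.3,"dz":5,"rx":0,"ry":0,"rz":0},{"dx":3.6,"dy":-9.3,"dz":10,"rx":0,"ry":0,"rz":0},{"dx":3.6,"dy":-9.3,"dz":20,"rx":0,"ry":0,"rz":0},{"dx":3.6,"dy":-9.3,"dz":50,"rx":0,"ry":0,"rz":0},{"dx":3.6,"dy":-9.3,"dz":90,"rx":0,"ry":0,"rz":0}]}}

```text
clock: 6.85
tcp_pos: [0.5461, -0.035, 0.1087]
orientation: [-1.779, -2.582, 0.006]
contact_force: [1.2, -0.2, -0.2]
grip_width: 0.0002
gripper_force: 0.0
```

Emit:
{"api": "send_rows", "payload": {"deltas": [{"dx":10,"dy":-35,"dz":20,"rx":0,"ry":0,"rz":0},{"dx":20,"dy":-70,"dz":40,"rx":0,"ry":0,"rz":0},{"dx":30,"dy":-105,"dz":60,"rx":0,"ry":0,"rz":0},{"dx":40,"dy":-140,"dz":80,"rx":0,"ry":0,"rz":0},{"dx":50,"dy":-175,"dz":100,"rx":0,"ry":0,"rz":0}]}}

```text
clock: 7.27
tcp_pos: [0.5984, -0.2116, 0.2116]
orientation: [-1.782, -2.586, 0.0]
contact_force: [1.4, 0.2, 0.2]
grip_width: 0.0
gripper_force: 0.0
```

Emit:
{"api": "send_rows", "payload": {"deltas": [{"dx":0,"dy":-35,"dz":0,"rx":0,"ry":0,"rz":0},{"dx":0,"dy":-70,"dz":0,"rx":0,"ry":0,"rz":0},{"dx":0,"dy":-70,"dz":0,"rx":0,"ry":0,"rz":0},{"dx":0,"dy":-70,"dz":0,"rx":0,"ry":0,"rz":0}]}}

```text
clock: 7.6
tcp_pos: [0.5974, -0.283, 0.2097]
orientation: [-1.789, -2.581, 0.002]
contact_force: [-0.9, 0.9, 0.7]
grip_width: -0.0004
gripper_force: 0.0
```

```bash
python3 -c "
from h import *
st(r.get_obs())
f=shot('top','top5');g=shot('scene','scene5')
a=cv2.resize(f['frame'][140:280,190:390],(800,560),interpolation=cv2.INTER_CUBIC)[:, :400]
b=cv2.resize(g['frame'][160:272,260:340],(400,560),interpolation=cv2.INTER_CUBIC)
cv2.imwrite('pics/crop6.png',np.hstack([a,b]))"
```

```text
t 7.6 station mm [-216.8   43.6  209.7] xyaw 110.55 tilt [-0.0016 -0.0004] F [1.1 0.6 0.7] w -0.000403639027613026
```

View pics/crop6.png

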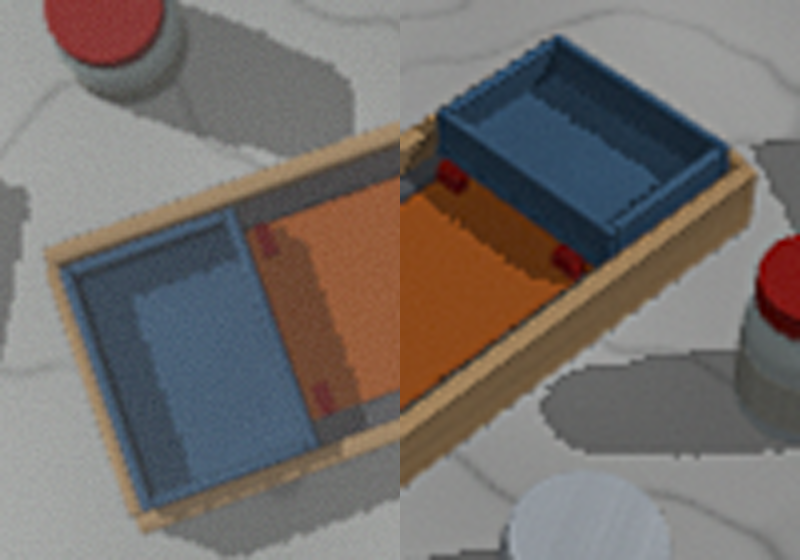

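The dish sits against the stop (left edge (65,265)–(147,510), no gap). The lugs are back at their raised pixels (266,240) and (323,398), behind the dish, and the jar and can haven't moved. I'm handing in.

```bash
python3 -c "
from h import *
print(r.hand_in())"
```

```text
the job is handed in; nothing more can be done
None
```

The blue dish is locked in its feeding station: it sits against the wooden end stop with the catch sprung up behind it, the arm is clear, and the job is handed in at about 7.7 s; no verdict came back.

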